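# Clamp the film reel: nut by hand, then wrench

## Robot

A 6-joint arm with a two-finger parallel gripper is mounted at the origin on the work surface. World frame = base frame: x ahead of the robot, y to its left, z up, the work surface at z = 0. Lengths are in m, angles in rad, forces in N, time in s.
With the tool pointing down it reaches from about 0.425 to 0.95 m from the base axis. Payload 14.7 kg.
Tool frame: the origin (TCP) lies at the centre of the arm's flange, where the gripper is bolted on; the fingertips stand 173 mm ahead of it and the grasp point (between the pads) lies 155 mm ahead of it; z points along the fingers, y is the direction in which the jaws open and shut (so a half turn about z gives the same grasp; the last joint's range is limited). The gripper opens to 85 mm and grips with 20 to 120 N. Pads are 22 mm wide; open, the fingers measure 114 mm over their backs; the gripper's body (76 mm by 85 mm) begins 54 mm behind the grasp point. The pads swing forward as they close: fully open they stand 13 mm farther back than shut.
Start: joints at [1.14, 0.48, 1.596, -0, 1.065, -0.047], TCP at [0.243, 0.603, 0.405] pointing down, gripper open.
Joint ranges: [-2.75, 2.75], [-0.82, 2.05], [0.23, 2.67], [-1.56, 4.7], [0.09, 2.69], [-2.92, 2.92]. Speed limits (rad/s): [1.89, 1.89, 2.39, 3.01, 3.01, 3.01].

## Interface

Orientations are given as a unit quaternion [x, y, z, w].
In Python, from plant import readout, imaging, ticket gives the robot as it stands.
- The arm moves only by the shell command python3 -m handwheel 'ROWS' [OPENING] [FORCE]. ROWS is JSON, a list of rows, each a list of 2 entries, a list of its own where there are three numbers: the shift along the tool's x, y, z in units of 50 mm (1.0 is 50 mm), then the turn about the tool's z in rad. A call has 1 to 20 rows; each row shifts and turns the commanded pose from where the row before left it, along the tool's axes as they then stand; what a row does not reach is not made up. A row lasts 1/10 s, in which the tool goes at most 50 mm and 8.59 degrees, less where a joint would pass 70% of its speed; a pose out of reach is approached as far as the arm can. A call is refused whole if a number of a shift passes 1 or a number of a turn 0.15, either way. A call with a gripper value outside its range is refused whole. OPENING is the opening, from 0 (shut) to 1 (fully open), set as the call begins (- or left out, the last holds). The fingers move at their own pace and stop on an object; FORCE is the grip in N (left out, the last holds). Time passes only in rows, so rows that do not move let the fingers close. It gives the time, the measured TCP pose, the force and the opening at its end, in the units of the state.
- readout.observe(): the state, without advancing time (a new reading comes with each control period).
- imaging.snapshot(name): name is "side" or "top" or "wrist"; returns a dict with "img" (400x640x3 uint8, red, green, blue), "fx", "fy", "cx", "cy" (pixels), "pose" (4x4, takes a point from camera to world coordinates). Camera axes: x right, y up, looking along -z (the intrinsics and any distortion apply to the point x, -y, -z); pixel columns grow to the right and rows downward; lengths in m; the calibration is good to about 2 mm. The wrist camera is an equidistant fisheye: a pixel r from the principal point sees the ray r / f radians off the axis. A picture is of the moment at which its call begins. There is no depth.
- ticket.hand_in(): hands the job in, once; it reports no verdict.
The state is a dict: "clock": time; "joint_positions": joint angles; "qd": joint speeds; "tau": joint torques, N m; "eef_pos": TCP position; "tool_rot": TCP orientation; "wrist_force": force on the tool from outside, world axes, zero at the start; "wrist_torque": the same for the moment, N m; "finger_gap": opening from 0.0 (shut) to 1.0 (fully open).
Only numpy, scipy, OpenCV 4.12 (cv2) and the standard library are available. Lean on these libraries where they do the work, as an engineer would, in place of code of your own. Each camera call takes 0.05 s, during which the arm holds its last target.

## Task

Clamp the roll of film on its spindle: turn the big hexagon nut on top clockwise with your fingers (the gripper) until it comes up against its stop, without forcing it any further by hand. Then take the large open-ended wrench from its rest, tighten the nut clockwise with it until it goes no further, and lay the wrench back flat across the two bars of its rest, as it lay before. Leave the nut tight and do not disturb the other things on the bench.

Things in the scene. Friction and masses are not known exactly. Their poses are not given: they have to be found in the camera images.
- nut_foot (a point): Plain steel hexagon nut, 50 mm across flats, 32 mm tall, captive on the upright spindle of the film reel stand; all six sides are free. Origin: centre of its underside, 105 mm above the bench; z up along the spindle; x is square to one pair of flats, the others follow every 60 deg. It turns but neither rises nor falls. The spindle end (20 mm diameter) stands 20 mm above its top.
- reel: Film reel stand, fixed to the bench: dark base disc 160 mm diameter, pale film roll 150 mm diameter (top 72 mm above the bench), clamp plate 76 mm diameter (top 82 mm above the bench), then a neck 34 mm diameter up to the nut at 105 mm. Origin: centre of the underside, on the bench, below the nut.
- nut (a joint): The easy part of the nut's turning, in rad: 0 to 1.3, grows as the nut turns clockwise seen from above; starts between 0 and 0.5. Friction 0.25 N m, stays where it is left. 1.3 is the stop that is felt when turning by hand.
- nip_turn (a joint): Stiff part of the nut's turning, in rad: 0 to 0.6, clockwise seen from above, starts at 0. The nut only moves on into it after joint nut has reached 1.3, against 1.0 N m of friction; 0.6 is the hard end (fully tight). The nut's total turn is joint nut + nip_turn. Turned back anticlockwise, the nut would loosen in joint nut at 0.25 N m.
- wrench: Large loose open-ended wrench, dark steel, about 0.4 kg, 14 mm thick. Origin: on its underside, centre line, near the balance point: grip here (handle 28 mm wide, x -78 to +43 mm). x points to the open jaw. Jaw: 52 mm wide, bottom at x = +60 mm, flared tips at +124 mm, 86 mm over them. On the nut, the nut's axis is at x = +90 mm, prongs along two flats; play about 0.1 rad each way.
- rest: White plastic wrench rest fixed to the bench: plate 200 x 100 x 8 mm with two crossbars across its y, each 18 mm wide, 100 mm long, tops 35 mm above the bench, at x = -50 and +50 mm. Origin: centre of its underside, on the bench; x along its length. The wrench starts along it on the two bars, origins nearly above one another, jaw towards +x.
- core: Bystander: cardboard tube, 82 mm diameter, 50 mm tall, standing. Origin: centre of underside.
- tape: Bystander: roll of blue tape, 100 mm diameter, 24 mm tall, lying flat. Origin: centre of underside.
- small_wrench: Bystander: small wrench, 150 mm long, lying on the bench, too small for the nut. x along it.
- screwdriver: Bystander: screwdriver, 180 mm long, lying on the bench. x along it.
- jar: Bystander: white plastic jar, 70 mm diameter, 100 mm tall, standing. Origin: centre of underside.
- tray: Bystander: empty clear plastic tray, 190 x 140 x 45 mm. Origin: centre of underside.
Things that resemble listed ones, but are neither listed nor needed, are in the scene too. Leave any orange or yellow look-alike of the reel alone.

How it is judged:
On the way, in this order (a step that is already met when the one before it is completed fails the run):
1. the nut is turned by the fingers to its hand stop (joint nut above 1.2 while the fingers touch the nut) (value of joint nut above 1.2 rad and contact force between the fingers and nut above 1 N), for 0.1 s.
2. the nut is tightened with the wrench (nip_turn above 0.45 while the wrench bears on the nut) (value of joint nip_turn above 0.45 rad and contact force between wrench and nut above 1 N), for 0.1 s.
At the end, for the whole second after the job is handed in: The nut is still tight (joint nut above 1.1 rad and nip_turn above 0.45 rad of 0.6), and the wrench lies at rest, released and flat (within 0.1 rad) across both bars of its rest, its origin within 45 mm of the rest's centre in the rest's x and y, along the rest within 0.5 rad (either way round) (value of joint nut above 1.1 rad and value of joint nip_turn above 0.45 rad and x of wrench in the frame of rest between -0.045 and 0.045 m and y of wrench in the frame of rest between -0.045 and 0.045 m and z of wrench in the frame of rest between 0.028 and 0.055 m and angle between the x axis of wrench and the x axis of rest, either way round below 0.5 rad and (angle between wrench's own z axis and vertical below 0.1 rad or angle between wrench's own z axis and vertical above 3.04 rad) and linear speed of wrench below 0.02 m/s); the robot touches nothing.
It fails at once if the nut is forced past its hand stop with the fingers (nip_turn above 0.2 rad while the fingers touch the nut) (value of joint nip_turn above 0.2 rad and contact force between the fingers and nut above 1 N).
It fails at once if a bystander (core, tape, small wrench, screwdriver, jar or tray) is moved by more than 40 mm (distance of any of core, tape, small_wrench, screwdriver, jar, tray from where it was at the start of the episode above 0.04 m).
It also fails if it takes over 67 s, if anything falls off the work surface, if the arm or the gripper's body presses on something with over 40 N, if the wrist force passes 120 N, or if a joint passes its speed limit or range.

## Working session

There is one attempt and no reset: what is moved stays moved. The work goes in short steps, Python scripts to look and compute and a shell command to move; the robot and the scene stay as the last step left them, time stands still between calls to the robot, and variables do not carry over. Pictures are saved under pics/ and viewed, and the job is handed in when it is done.

```bash
ls; mkdir -p pics; python3 - <<'E'
from plant import readout, imaging, ticket
import cv2,json,pickle
print(readout.observe())
for n in ("side","top","wrist"):
    s=imaging.snapshot(n); cv2.imwrite(f"pics/{n}0.png",s["img"][:,:,::-1]); pickle.dump(s,open(f"pics/{n}0.pkl","wb"))
    print(n,{k:v for k,v in s.items() if k!="img"})
E
```

```text
pics
{'clock': 0.0, 'joint_positions': array([ 1.14034587e+00,  4.80832714e-01,  1.59685265e+00, -1.35450798e-05,
        1.06508065e+00, -4.65982509e-02]), 'qd': array([ 0.00048398, -0.00238939,  0.00010808, -0.00187895,  0.00195768,
        0.00022791]), 'tau': array([-3.98428834e-03, -9.50668430e+01, -4.30169570e+01, -7.30615684e-04,
        1.25560621e-02, -6.06887596e-06]), 'eef_pos': array([0.24332389, 0.6025328 , 0.4040796 ]), 'tool_rot': array([ 1.90746727e-01,  9.81639110e-01, -5.71466293e-04, -1.32858427e-04]), 'wrist_force': array([ 0.15642659, -0.12215739, -0.14666518]), 'wrist_torque': array([-0.00598925,  0.01368638, -0.01136532]), 'finger_gap': 1.0006086495750484}
side {'fx': 470.43885522744296, 'fy': 470.43885522744296, 'cx': 323.7936624559795, 'cy': 195.67365614484766, 'pose': array([[ 0.81652369,  0.39722157, -0.41893207, -0.1081595 ],
       [-0.57720045,  0.57596353, -0.57888311, -0.85613327],
       [ 0.01134474,  0.71447956,  0.69956434,  1.07349848],
       [ 0.        ,  0.        ,  0.        ,  1.        ]])}
top {'fx': 477.49821660604306, 'fy': 477.49821660604306, 'cx': 322.84608696438056, 'cy': 198.44117296164143, 'pose': array([[-0.01514264,  0.99354951, -0.11238361,  0.35412147],
       [-0.99980379, -0.01648101, -0.01098942, -0.0286741 ],
       [-0.01277073,  0.11219515,  0.99360412,  1.47755662],
       [ 0.        ,  0.        ,  0.        ,  1.        ]])}
wrist {'fx': 309.70691628693146, 'fy': 309.70691628693146, 'cx': 319.57153579526977, 'cy': 202.3487764605321, 'pose': array([[ 3.73783573e-01, -8.78195467e-01, -2.98426812e-01,
         1.66797058e-01],
       [ 9.27515732e-01,  3.53686043e-01,  1.20916296e-01,
         6.34284625e-01],
       [-6.38744930e-04, -3.21992088e-01,  9.46742144e-01,
         3.73356735e-01],
       [ 0.00000000e+00,  0.00000000e+00,  0.00000000e+00,
         1.00000000e+00]])}
```

View pics/top0.png

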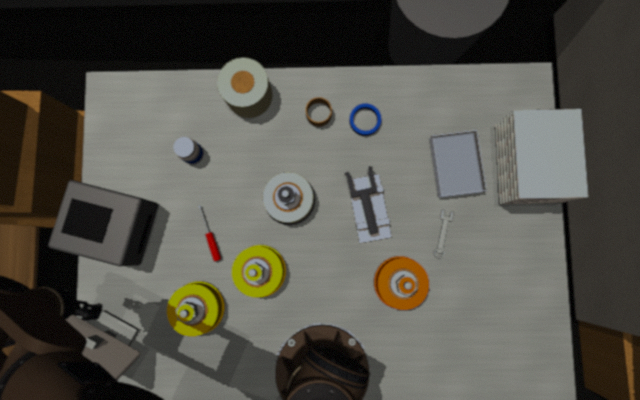

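View pics/side0.png

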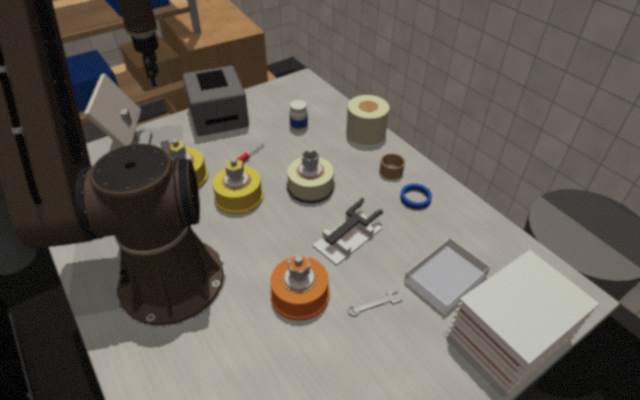

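View pics/wrist0.png

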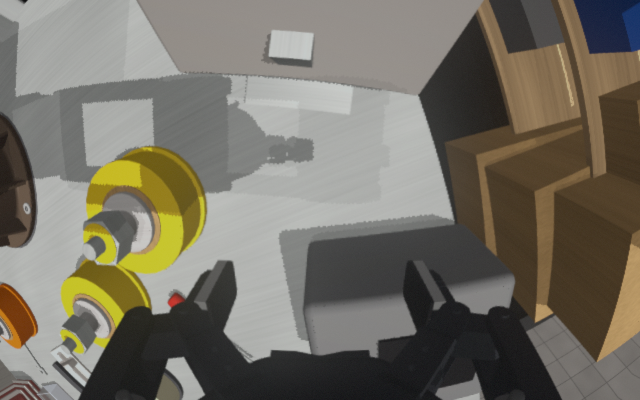

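Candidates for the reel in the top view are the pale reel with the plain steel nut at (289,197), yellow ones at (258,271) and (195,309), an orange one at (403,285), and a pale roll without a nut at (243,83). I choose (289,197). The wrench is the dark one on the white rest at (368,203); the pale one at (444,232) is the small wrench. I'll check both in crops.

```bash
cat > h.py <<'E'
import numpy as np,cv2,pickle
def load(p): return pickle.load(open(p,'rb'))
def ray(s,u,v,fish=False):
    x=(u-s['cx'])/s['fx'];y=(v-s['cy'])/s['fy']
    if fish:
        r=np.hypot(x,y);k=np.sin(r)/r if r>1e-9 else 1; d=np.array([x*k,-y*k,-np.cos(r)])
    else: d=np.array([x,-y,-1.])
    P=np.array(s['pose']);return P[:3,3],P[:3,:3]@d
def p2w(s,u,v,z,fish=False):
    o,d=ray(s,u,v,fish);return o+d*(z-o[2])/d[2]
def w2p(s,p,fish=False):
    P=np.array(s['pose']);c=P[:3,:3].T@(np.asarray(p)-P[:3,3]);x,y,z=c[0],-c[1],-c[2]
    if fish:
        rr=np.hypot(x,y);t=np.arctan2(rr,z);k=t/rr;return s['cx']+s['fx']*x*k,s['cy']+s['fy']*y*k
    return s['cx']+s['fx']*x/z,s['cy']+s['fy']*y/z
E
python3 - <<'E'
from h import *
s=load('pics/top0.pkl');a=s['img'][150:260,240:410,::-1]
cv2.imwrite('pics/c1.png',cv2.resize(a,(0,0),fx=4.7,fy=4.7,interpolation=cv2.INTER_CUBIC))
s2=load('pics/side0.pkl');a=s2['img'][140:270,270:400,::-1]
cv2.imwrite('pics/c2.png',cv2.resize(a,(0,0),fx=4.5,fy=4.5,interpolation=cv2.INTER_CUBIC))
print(p2w(s,289,197,.07),p2w(s,368,203,.04))
E
```

```text
[0.51930132 0.08736162 0.07      ] [ 0.5005875  -0.14905937  0.04      ]
```

View pics/c1.png

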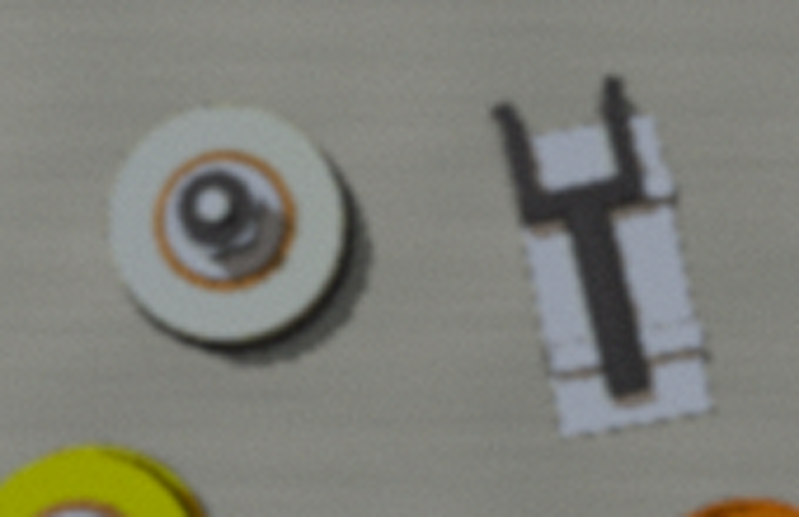

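View pics/c2.png

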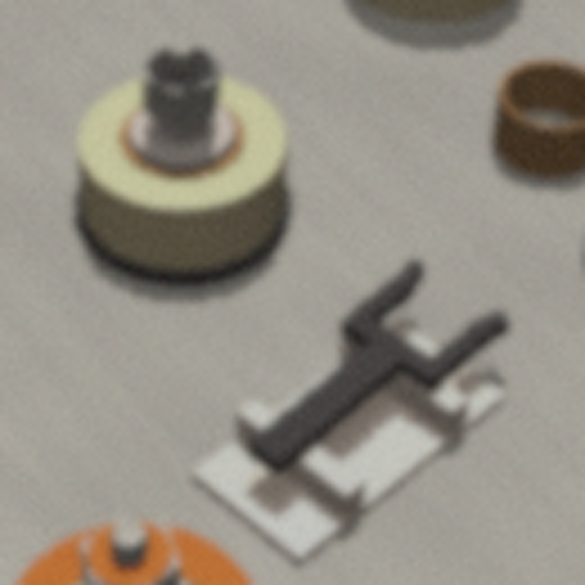

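The crops confirm the pale reel with the grey nut and spindle, and the large dark wrench on the white rest with its jaw pointing up the image (about +x). Now I move over the nut.

```bash
python3 -m handwheel '[[[0,0,-1],0],[[-0.4,-0.3,-0.8],0],[[-0.64,-0.54,0],0],[[-0.64,-0.54,0],0],[[-0.64,-0.54,0],0],[[-0.64,-0.54,0],0],[[-0.64,-0.54,0],0],[[-0.64,-0.54,0],0],[[-0.64,-0.54,0],0],[[-0.64,-0.54,0],0],[[-0.64,-0.54,0],0],[[-0.64,-0.54,0],0],[[-0.64,-0.54,0],0],[[-0.64,-0.54,0],0],[[-0.64,-0.54,0],0],[[-0.24,-0.2,0],0]]' 1; python3 -m handwheel '[[[0,0,0.4],0],[[0,0,0.4],0],[[0,0,0],0],[[0,0,0],0]]'
cat > snap.py <<'E'
import sys,pickle,cv2
from plant import imaging
for a in sys.argv[1:]:
    n,t=a.split(':');s=imaging.snapshot(n);cv2.imwrite(f"pics/{n}{t}.png",s["img"][:,:,::-1]);pickle.dump(s,open(f"pics/{n}{t}.pkl","wb"))
E
python3 snap.py wrist:1
```

```text
clock: 1.75
eef_pos: [0.5192, 0.0835, 0.4945]
tool_rot: [0.192, 0.981, -0.0, 0.0]
wrist_force: [-0.1, 0.6, 0.8]
finger_gap: 0.998
clock: 2.15
eef_pos: [0.5179, 0.0867, 0.4549]
tool_rot: [0.191, 0.982, -0.0, -0.0]
wrist_force: [-0.2, -0.4, -0.2]
finger_gap: 0.998
```

View pics/wrist1.png

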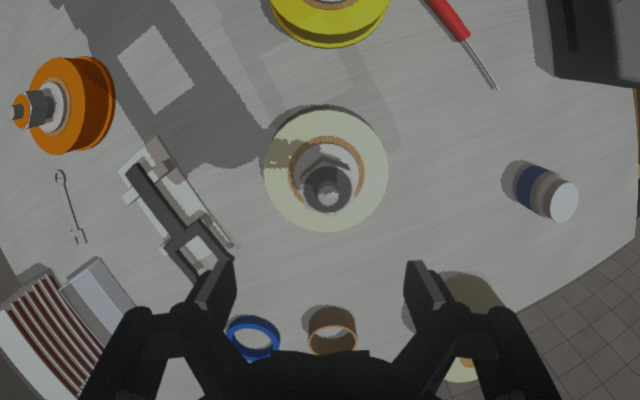

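The nut is at about (327,188) and the wrench runs from (130,165) to its jaw at about (200,265). I'll zoom on both and overlay models.

```bash
python3 - <<'E'
from h import *
s=load('pics/wrist1.pkl');a=s['img'][130:240,260:400,::-1]
cv2.imwrite('pics/c3.png',cv2.resize(a,(0,0),fx=5,fy=5,interpolation=cv2.INTER_CUBIC))
a=s['img'][130:290,90:250,::-1]
cv2.imwrite('pics/c4.png',cv2.resize(a,(0,0),fx=3.7,fy=3.7,interpolation=cv2.INTER_CUBIC))
E
```

```text
(no output)
```

View pics/c3.png

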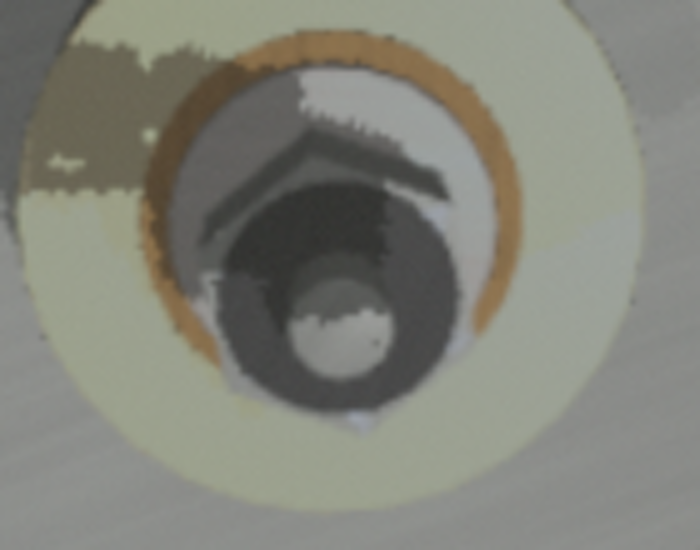

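View pics/c4.png

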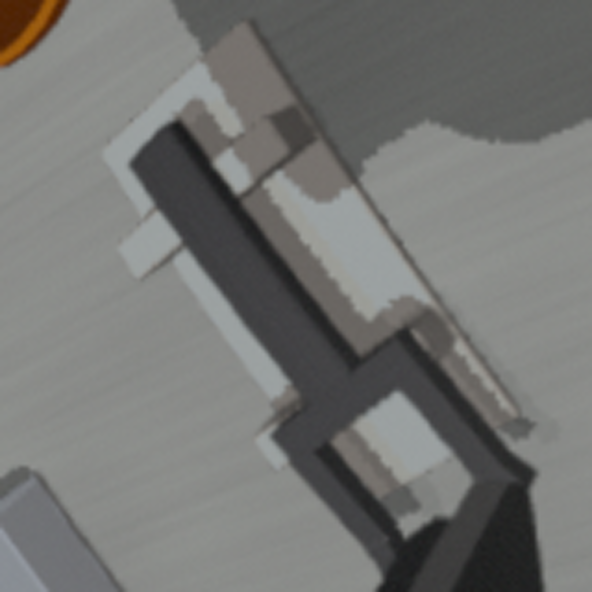

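```bash
cat > nut.py <<'E'
from h import *
import sys
def draw(s,c,psi,box,f,out,fish=True):
    u0,v0,u1,v1=box
    a=cv2.resize(s['img'][v0:v1,u0:u1,::-1],(0,0),fx=f,fy=f,interpolation=cv2.INTER_CUBIC)
    def P(p):
        u,v=w2p(s,p,fish);return int((u-u0+.5)*f),int((v-v0+.5)*f)
    def poly(pts,col):cv2.polylines(a,[np.array([P(p) for p in pts])],True,col,1)
    hx=[psi+np.pi/6+k*np.pi/3 for k in range(6)]
    for z,col in((.105,(0,0,255)),(.137,(0,255,0))):
        poly([(c[0]+.02887*np.cos(t),c[1]+.02887*np.sin(t),z) for t in hx],col)
    for r,z,col in((.025,.137,(255,255,0)),(.01,.157,(255,0,255)),(.038,.082,(255,0,0)),(.075,.072,(255,0,0))):
        poly([(c[0]+r*np.cos(t),c[1]+r*np.sin(t),z) for t in np.linspace(0,6.28,60)],col)
    cv2.imwrite(out,a)
E
python3 - <<'E'
from nut import *
s=load('pics/wrist1.pkl')
print(p2w(s,328.4,189.9,.137,True),p2w(s,328.9,198.5,.157,True),p2w(s,326.5,172,.072,True))
for q in [(310,135,.137),(205,235,.137),(445,190,.137),(230,380,.137),(360,425,.137),(465,340,.137)]:
    p=p2w(s,260+q[0]/5-.4,130+q[1]/5-.4,q[2],True);print(p)
t=load('pics/top0.pkl');print(p2w(t,285.7,193.6,.157),p2w(t,288.3,197.4,.072))
E
```

```text
[0.52320108 0.09472153 0.137     ] [0.52524613 0.09381928 0.157     ] [0.52062251 0.09527928 0.072     ]
[0.49043206 0.10076655 0.137     ]
[0.50092574 0.07494378 0.137     ]
[0.50976928 0.12065161 0.137     ]
[0.52980293 0.06805022 0.137     ]
[0.5481919  0.08834221 0.137     ]
[0.53931895 0.11385062 0.137     ]
[0.51879238 0.08933372 0.157     ] [0.51790679 0.08928331 0.072     ]
```

```bash
python3 - <<'E'
from nut import *
s=load('pics/wrist1.pkl')
draw(s,(.5228,.0945),np.radians(17),(260,130,400,240),5,'pics/c5.png')
t=load('pics/top0.pkl')
draw(t,(.5185,.0893),np.radians(17),(255,165,325,230),9,'pics/c6.png',False)
E
```

```text
(no output)
```

View pics/c5.png

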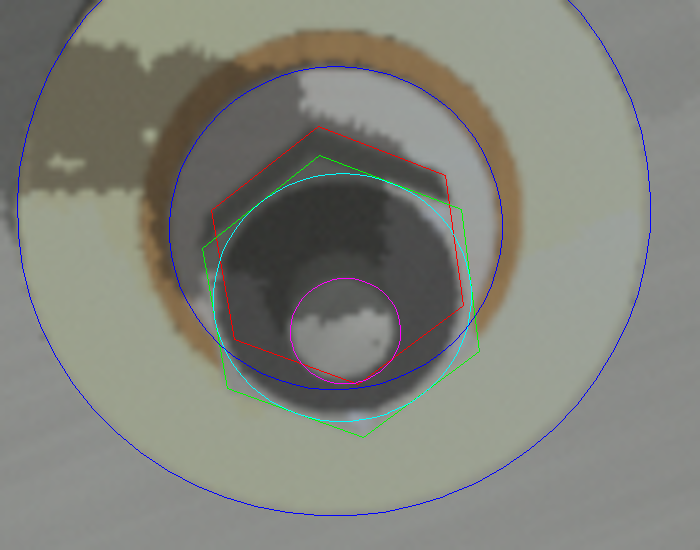

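View pics/c6.png

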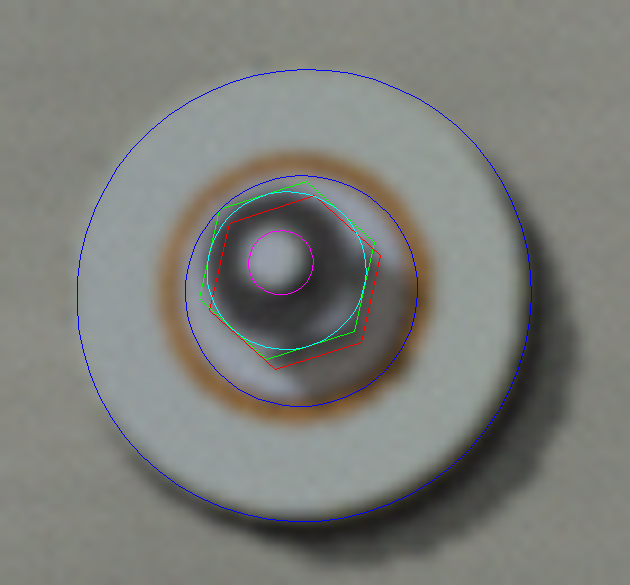

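The overlay fits: flats are square to 17° (mod 60°) and the nut is at about (0.521, 0.0925). I turn the tool -0.157 rad to line up with the flats, go part way down, and look again.

```bash
python3 -m handwheel '[[[0,0.13,0.5],-0.05],[[0,0,0.6],-0.1],[[0,0,0.6],0],[[0,0,0.1],0],[[0,0,0],0],[[0,0,0],0]]' 1; python3 snap.py wrist:2; python3 - <<'E'
from nut import *
from plant import readout
print(readout.observe()['wrist_torque'])
s=load('pics/wrist2.pkl')
draw(s,(.521,.0925),np.radians(17),(220,130,430,330),3.5,'pics/c7.png')
E
```

```text
clock: 2.8
eef_pos: [0.5211, 0.0925, 0.3663]
tool_rot: [0.117, 0.993, 0.0, 0.001]
wrist_force: [-0.8, 0.1, 0.9]
finger_gap: 1.003
[ 0.03210934 -0.01040659 -0.00918902]
```

View pics/c7.png

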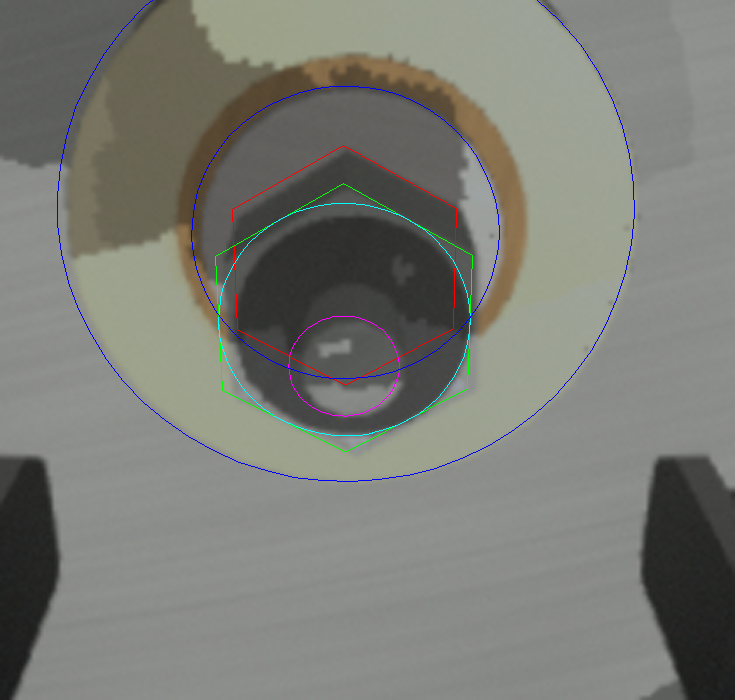

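The nut (crop ~350,320) is centred between the fingers (52 and 650) and square to them. Going down and closing.

```bash
python3 -m handwheel '[[[0,0,0.5],0],[[0,0,0.5],0],[[0,0,0.5],0],[[0,0,0.32],0],[[0,0,0],0]]' 1; python3 -m handwheel '[[[0,0,0],0],[[0,0,0],0],[[0,0,0],0],[[0,0,0],0],[[0,0,0],0],[[0,0,0],0],[[0,0,0],0],[[0,0,0],0]]' 0 40;  python3 - <<'E'
from plant import readout
o=readout.observe();print(o['wrist_torque'],o['wrist_force'],o['tool_rot'])
E
```

```text
clock: 3.35
eef_pos: [0.5203, 0.0923, 0.2731]
tool_rot: [0.117, 0.993, -0.0, -0.001]
wrist_force: [-0.7, 0.5, -0.4]
finger_gap: 0.999
clock: 4.15
eef_pos: [0.5211, 0.0928, 0.2754]
tool_rot: [0.117, 0.993, 0.001, 0.001]
wrist_force: [-2.3, 6.1, 11.5]
finger_gap: 0.584
[1.04580983 0.27295313 0.10682058] [-2.34934218  6.08265591 11.51756417] [1.16677277e-01 9.93168693e-01 6.21280448e-04 1.40476820e-03]
```

```bash
cat > st.py <<'E'
from plant import readout
import numpy as np
o=readout.observe();q=o['tool_rot'];x=np.array([1-2*(q[1]**2+q[2]**2),2*(q[0]*q[1]+q[2]*q[3])])
print('t',round(o['clock'],2),'pos',o['eef_pos'].round(4),'yaw',np.arctan2(x[1],x[0]).round(4),'F',o['wrist_force'].round(1),'T',o['wrist_torque'].round(2),'q6',o['joint_positions'][5].round(3),'gap',round(o['finger_gap'],3))
E
python3 st.py; python3 -m handwheel '[[[0,0,0],0.06],[[0,0,0],0.06],[[0,0,0],0.06],[[0,0,0],0.06],[[0,0,0],0.06]]'>/dev/null; python3 st.py;python3 -m handwheel '[[[0,0,0],0.06],[[0,0,0],0.06],[[0,0,0],0.06],[[0,0,0],0.06],[[0,0,0],0.06]]'>/dev/null; python3 st.py
```

```text
t 4.15 pos [0.5211 0.0928 0.2754] yaw 2.9077 F [-2.3  6.1 11.5] T [1.05 0.27 0.11] q6 -1.219 gap 0.584
t 4.65 pos [0.5211 0.0929 0.2754] yaw 2.6054 F [-1.6  7.8 12.1] T [1.15 0.26 0.28] q6 -0.916 gap 0.581
t 5.15 pos [0.5212 0.0929 0.2754] yaw 2.3054 F [-1.5  9.4 11.6] T [1.21 0.24 0.27] q6 -0.616 gap 0.585
```

```bash
python3 -m handwheel '[[[0,0,0],0.05],[[0,0,0],0.05],[[0,0,0],0]]'>/dev/null; python3 st.py;python3 -m handwheel '[[[0,0,0],0.03],[[0,0,0],0.03],[[0,0,0],0]]'>/dev/null; python3 st.py
```

```text
t 5.45 pos [0.5211 0.0929 0.2754] yaw 2.2055 F [-1.1  7.3 11.5] T [ 1.19  0.18 -0.22] q6 -0.517 gap 0.584
t 5.75 pos [0.5211 0.0929 0.2754] yaw 2.1464 F [-0.4  7.5 11. ] T [ 1.18  0.25 -0.24] q6 -0.458 gap 0.582
```

```bash
python3 -m handwheel '[[[0,0,0],0.05],[[0,0,0],0]]'>/dev/null; python3 st.py
```

```text
t 5.95 pos [0.5212 0.093  0.2754] yaw 2.0957 F [-1.   7.9 10.7] T [ 1.17  0.17 -0.26] q6 -0.407 gap 0.585
```

```bash
python3 -m handwheel '[[[0,0,0],0.03],[[0,0,0],0.03]]'>/dev/null; python3 st.py
```

```text
t 6.15 pos [0.5212 0.093  0.2754] yaw 2.0367 F [-0.9  8.6 11.2] T [1.24 0.13 0.26] q6 -0.348 gap 0.586
```

```bash
python3 -m handwheel '[[[0,0,0],0.03],[[0,0,0],0.03]]'>/dev/null; python3 st.py
```

```text
t 6.35 pos [0.5212 0.093  0.2754] yaw 1.9766 F [-0.9  7.5 10.6] T [1.26 0.15 0.33] q6 -0.288 gap 0.588
```

```bash
python3 -m handwheel '[[[0,0,0],0.02],[[0,0,0],0.02]]'>/dev/null; python3 st.py
```

```text
t 6.55 pos [0.5212 0.093  0.2754] yaw 1.937 F [-0.6  7.7 11.1] T [1.3  0.11 0.25] q6 -0.248 gap 0.585
```

Turned 0.97 rad so far; torque is still the easy friction.

```bash
python3 -m handwheel '[[[0,0,0],0.03],[[0,0,0],0.03]]'>/dev/null; python3 st.py
```

```text
t 6.75 pos [0.5212 0.093  0.2754] yaw 1.8772 F [-0.3  9.  11.8] T [1.3  0.15 1.12] q6 -0.188 gap 0.584
```

```bash
python3 -m handwheel '[[[0,0,0],0.02],[[0,0,0],0.02]]'>/dev/null; python3 st.py
```

```text
t 6.95 pos [0.5212 0.093  0.2754] yaw 1.8379 F [-1.4  8.5 10.3] T [1.28 0.19 1.05] q6 -0.149 gap 0.583
```

```bash
python3 -m handwheel '[[[0,0,0],0.02],[[0,0,0],0.02]]'>/dev/null; python3 st.py
```

```text
t 7.15 pos [0.5212 0.093  0.2754] yaw 1.798 F [-1.4  8.3  9.9] T [1.3  0.14 0.97] q6 -0.109 gap 0.583
```

Torque jumped to about 1.1 N m, so the hand stop is reached (nip is at most ~0.14 rad by tool angle). Releasing now, then up and a look.

```bash
python3 -m handwheel '[[[0,0,0],0],[[0,0,0],0],[[0,0,0],0],[[0,0,0],0],[[0,0,0],0],[[0,0,0],0]]' 1 >/dev/null; python3 st.py; python3 -m handwheel '[[[0,0,-0.5],0],[[0,0,-1],0],[[0,0,-1],0],[[0,0,-0.5],0],[[0,0,0],0],[[0,0,0],0]]'; python3 snap.py wrist:3 top:3; python3 - <<'E'
from nut import *
s=load('pics/wrist3.pkl')
draw(s,(.521,.093),np.radians(13),(220,110,430,310),3.5,'pics/c8.png')
E
```

```text
t 7.75 pos [0.5204 0.0923 0.2736] yaw 1.7977 F [0.1 1.  0.7] T [ 0.02 -0.01 -0.01] q6 -0.109 gap 1.004
clock: 8.35
eef_pos: [0.5203, 0.0923, 0.4239]
tool_rot: [0.622, 0.783, 0.0, 0.0]
wrist_force: [0.1, 0.5, 0.1]
finger_gap: 1.005
```

View pics/c8.png

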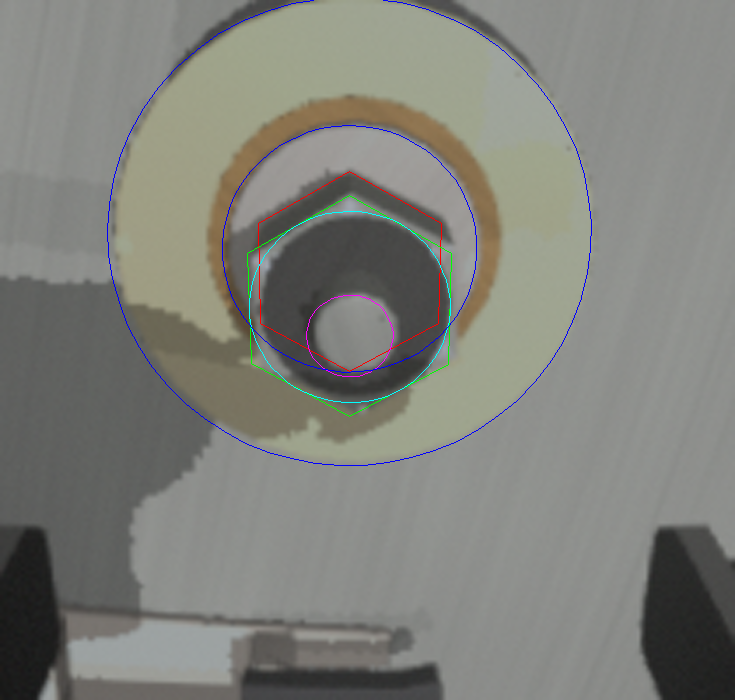

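View pics/wrist3.png

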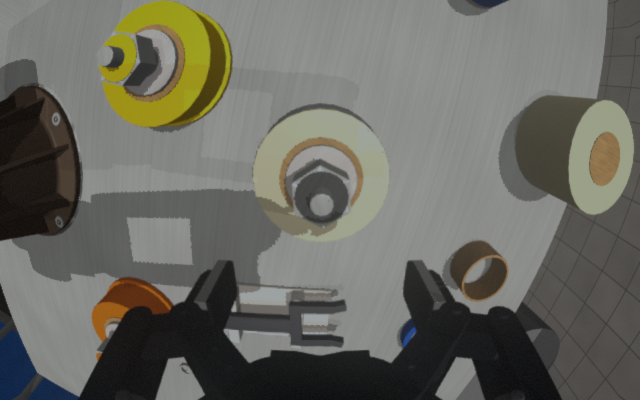

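View pics/top3.png

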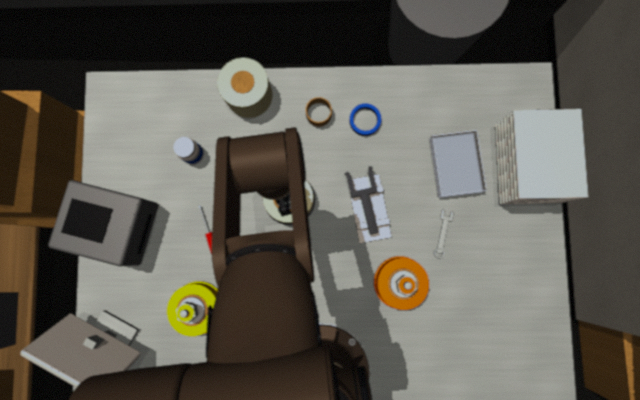

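```bash
python3 - <<'E'
from h import *
t=load('pics/top0.pkl');f=lambda x,y:p2w(t,240+x/4.7-.4,150+y/4.7-.4,.049)
A,B=f(505,107),f(613,82);C=f(630,392);D=f(585,215)
print(A,B,C,D,np.linalg.norm(A-B))
m=(A+B)/2;h=m-C;print(h,np.linalg.norm(h),np.degrees(np.arctan2(h[1],h[0])),C+h/np.linalg.norm(h)*.078, m-h/np.linalg.norm(h)*.124)
# rest plate corners
for q in[(530,135),(650,118),(712,408),(563,436)]:print(p2w(t,240+q[0]/4.7-.4,150+q[1]/4.7-.4,.008))
E
```

```text
[ 0.59392662 -0.08734591  0.049     ] [ 0.60903792 -0.1572532   0.049     ] [ 0.40945874 -0.16279793  0.049     ] [ 0.52302145 -0.13708232  0.049     ] 0.07152189738651403
[0.19202353 0.04049837 0.        ] 0.19624768473179263 11.909333354874265 [ 0.48577982 -0.14670157  0.049     ] [ 0.48015132 -0.14788864  0.049     ]
[ 0.58176757 -0.10516842  0.008     ]
[ 0.59178086 -0.18476246  0.008     ]
[ 0.39980127 -0.21975294  0.008     ]
[ 0.38311879 -0.1222753   0.008     ]
```

```bash
python3 -m handwheel '[[[-0.75,-0.3,0],0],[[-0.75,-0.3,0],0],[[-0.75,-0.3,0],0],[[-0.75,-0.3,0],0],[[-0.75,-0.3,0],0],[[-0.74,-0.3,0],0],[[0,0,0],0.145],[[0,0,0],0.145],[[0,0,0],0.145],[[0,0,0],0.145],[[0,0,0],0.145],[[0,0,0],0.145],[[0,0,0],0.145],[[0,0,0],0.145],[[0,0,0],0.145],[[0,0,0],0.145],[[0,0,0],0.14],[[0,0,0],0],[[0,0,0],0]]' 1; python3 st.py; python3 snap.py wrist:4
```

```text
clock: 10.35
eef_pos: [0.4831, -0.1466, 0.4228]
tool_rot: [0.994, 0.106, -0.001, -0.0]
wrist_force: [-0.2, 0.1, 1.0]
finger_gap: 1.002
t 10.35 pos [ 0.4831 -0.1466  0.4228] yaw 0.2122 F [-0.2  0.1  1. ] T [-0.04  0.04 -0.02] q6 1.004 gap 1.002
```

View pics/wrist4.png

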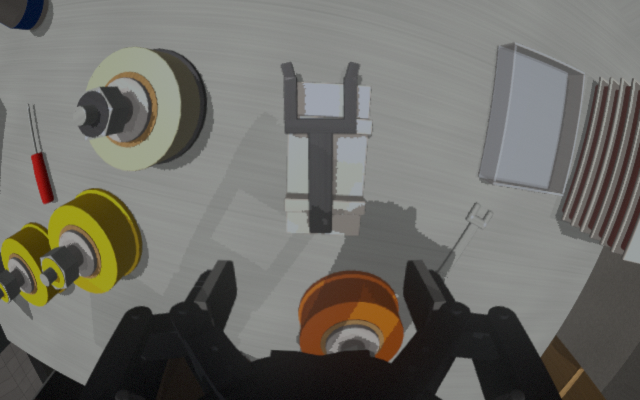

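The wrench lies with its tail at (320,233) and tips at (288,65) and (352,66), along the rest. Overlaying models of the wrench and rest.

```bash
cat > wr.py <<'E'
from h import *
def draww(s,w,r,box,f,out,fish=True,zw=.035):
    u0,v0,u1,v1=box
    a=cv2.resize(s['img'][v0:v1,u0:u1,::-1],(0,0),fx=f,fy=f,interpolation=cv2.INTER_CUBIC)
    def T(o,x,y,z):
        c,q=np.cos(o[2]),np.sin(o[2]);return (o[0]+c*x-q*y,o[1]+q*x+c*y,z)
    def pl(o,pts,z,col,cl=True):
        P=[w2p(s,T(o,x,y,z),fish) for x,y in pts];cv2.polylines(a,[np.array([(int((u-u0+.5)*f),int((v-v0+.5)*f)) for u,v in P])],cl,col,1)
    pl(w,[(-.078,.014),(.043,.014),(.043,-.014),(-.078,-.014)],zw+.014,(0,255,0))
    pl(w,[(.124,.043),(.115,.026),(.06,.026),(.06,-.026),(.115,-.026),(.124,-.043)],zw+.014,(0,255,255),False)
    pl(w,[(-.005,0),(.005,0)],zw+.014,(0,0,255))
    pl(r,[(-.1,-.05),(-.1,.05),(.1,.05),(.1,-.05)],.008,(255,0,0))
    for x in(-.05,.05): pl(r,[(x-.009,-.05),(x-.009,.05),(x+.009,.05),(x+.009,-.05)],.035,(255,0,255))
    cv2.imwrite(out,a)
E
python3 - <<'E'
from wr import *
s=load('pics/wrist4.pkl')
P=lambda u,v,z:p2w(s,u,v,z,True)
m=(P(288,65,.049)+P(353,66,.049))/2;t=P(320.5,232.5,.049);h=m-t;l=np.linalg.norm(h);print(m,t,l,np.arctan2(h[1],h[0]))
o=t+h/l*.078;print(o,m-h/l*.124)
w=(o[0],o[1],np.arctan2(h[1],h[0]))
draww(s,w,(o[0],o[1]-.005,w[2]-.05),(250,50,400,250),3,'pics/c9.png')
E
```

```text
[ 0.60325842 -0.12065121  0.049     ] [ 0.41260713 -0.1619907   0.049     ] 0.19508170493795074 0.2135275297861687
[ 0.48883571 -0.14546183  0.049     ] [ 0.48207453 -0.14692788  0.049     ]
```

View pics/c9.png

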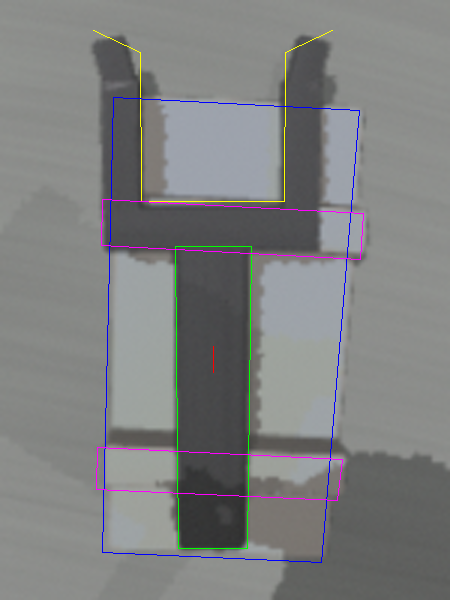

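Overlay fits: wrench origin about (0.4875,-0.1458), yaw 0.2135; the rest is about 5 mm off it with yaw ~0.165. Going down to grasp.

```bash
python3 -m handwheel '[[[0.09,0,0.8],0],[[0,0,0.8],0],[[0,0,0.8],0],[[0,0,0.7],0],[[0,0,0.6],0],[[0,0,0.5],0],[[0,0,0.3],0],[[0,0,0],0]]' 1; python3 -m handwheel '[[[0,0,0],0],[[0,0,0],0],[[0,0,0],0],[[0,0,0],0],[[0,0,0],0],[[0,0,0],0],[[0,0,0],0],[[0,0,0],0],[[0,0,0],0],[[0,0,0],0]]' 0 100; python3 st.py;python3 -m handwheel '[[[0,0,-0.4],0],[[0,0,-0.5],0],[[0,0,-0.6],0],[[0,0,-0.6],0],[[0,0,-0.6],0],[[0,0,-0.6],0],[[0,0,-0.3],0],[[0,0,0],0],[[0,0,0],0]]'; python3 st.py
```

```text
clock: 11.2
eef_pos: [0.4869, -0.1454, 0.1967]
tool_rot: [0.994, 0.105, -0.002, -0.001]
wrist_force: [-0.4, -0.2, -0.5]
finger_gap: 1.003
clock: 12.2
eef_pos: [0.4879, -0.1458, 0.1998]
tool_rot: [0.995, 0.104, 0.001, 0.0]
wrist_force: [-2.3, 0.9, 15.8]
finger_gap: 0.305
t 12.2 pos [ 0.4879 -0.1458  0.1998] yaw 0.2083 F [-2.3  0.9 15.8] T [0.25 0.39 0.23] q6 1.013 gap 0.305
clock: 13.1
eef_pos: [0.4873, -0.1456, 0.3784]
tool_rot: [0.995, 0.104, 0.0, 0.0]
wrist_force: [-0.8, 0.7, -3.8]
finger_gap: 0.304
t 13.1 pos [ 0.4873 -0.1456  0.3784] yaw 0.2079 F [-0.8  0.7 -3.8] T [-0.    0.07 -0.02] q6 1.013 gap 0.304
```

```bash
python3 -m handwheel '[[[0,0,0],-0.1],[[0,0,0],-0.14],[[0,0,0],-0.14],[[0,0,0],-0.14],[[0,0,0],-0.14],[[0,0,0],-0.14],[[0,0,0],-0.14],[[0,0,0],-0.14],[[0,0,0],-0.14],[[0,0,0],-0.14],[[0,0,0],-0.13],[[0,0,0],-0.1],[[0,0,0],0],[[0,0,0],0]]'; python3 st.py; python3 -m handwheel '[[[0.2,0.35,0],0],[[0.2,0.35,0],0],[[0.2,0.35,0],0],[[0.2,0.35,0],0],[[0.2,0.34,0],0],[[0,0,0.5],0],[[0,0,0.5],0],[[0,0,0.5],0],[[0,0,0.4],0],[[0,0,0.12],0],[[0,0,0],0],[[0,0,0],0]]'; python3 st.py; python3 snap.py wrist:5 side:5
```

```text
clock: 14.5
eef_pos: [0.4874, -0.1457, 0.3777]
tool_rot: [0.624, 0.782, -0.0, -0.001]
wrist_force: [1.3, -0.2, -2.9]
finger_gap: 0.306
t 14.5 pos [ 0.4874 -0.1457  0.3777] yaw 1.7946 F [ 1.3 -0.2 -2.9] T [-0.06 -0.01  0.  ] q6 -0.574 gap 0.306
clock: 15.7
eef_pos: [0.5616, -0.0774, 0.2784]
tool_rot: [0.623, 0.782, 0.0, 0.0]
wrist_force: [0.6, -1.0, -4.1]
finger_gap: 0.304
t 15.7 pos [ 0.5616 -0.0774  0.2784] yaw 1.7973 F [ 0.6 -1.  -4.1] T [-0.05 -0.03  0.02] q6 -0.417 gap 0.304
```

View pics/wrist5.png

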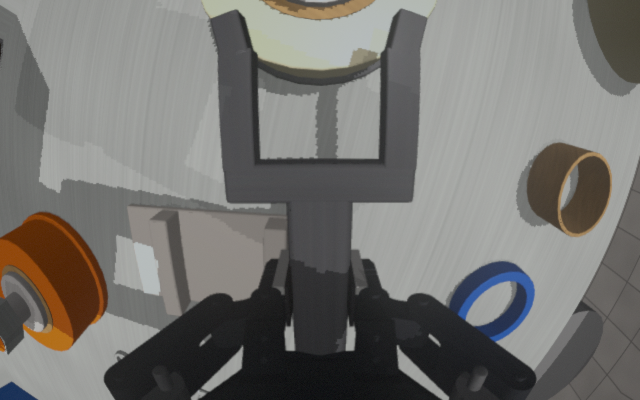

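View pics/side5.png

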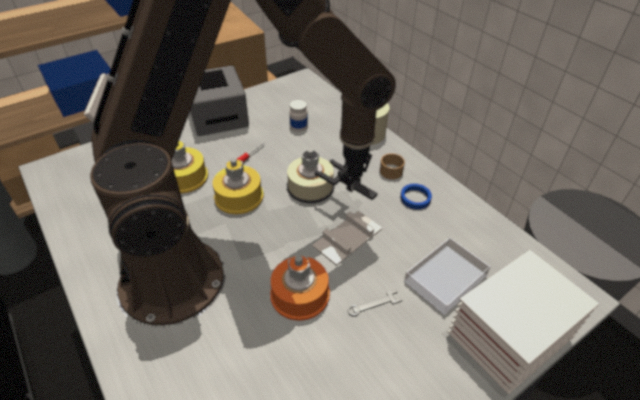

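```bash
python3 - <<'E'
from wr import *
s=load('pics/wrist5.pkl')
w=(.5616,-.0774,1.7973)
draww(s,w,(.487,-.151,.165),(180,0,460,300),2,'pics/c10.png',zw=.1145)
s=load('pics/side5.pkl')
draww(s,w,(.487,-.151,.165),(270,130,420,280),4,'pics/c11.png',False,zw=.1145)
E
```

```text
(no output)
```

View pics/c10.png

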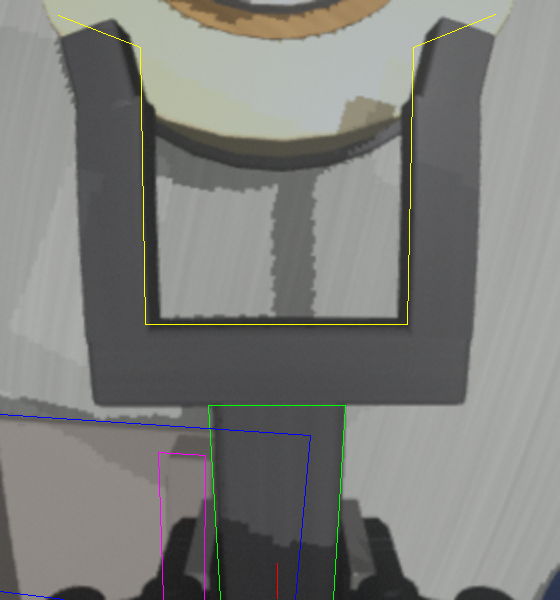

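View pics/c11.png

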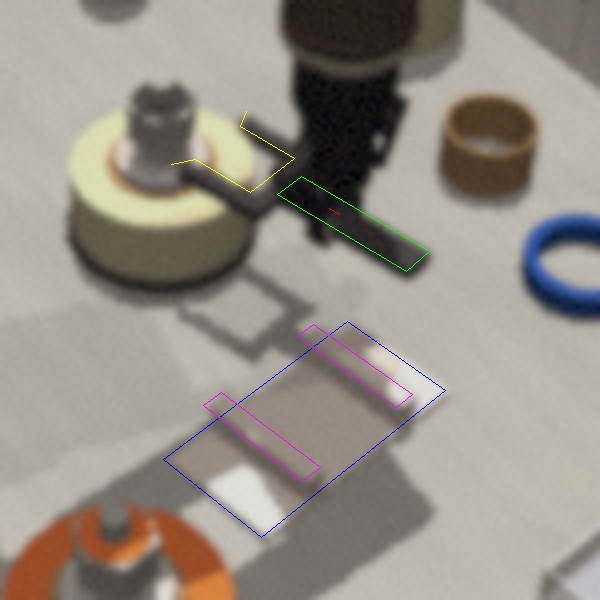

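The wrench sits square in the grip at TCP, within ~2 mm in both views. Sliding it onto the nut in stages, checking forces.

```bash
python3 -m handwheel '[[[0.2,-0.02,0],0],[[0.2,0,0],0],[[0.2,0,0],0],[[0.2,0,0],0],[[0.2,0,0],0]]' >/dev/null; python3 st.py; python3 -m handwheel '[[[0.1,0,0],0],[[0.1,0,0],0],[[0.1,0,0],0]]'>/dev/null; python3 st.py
```

```text
t 16.3 pos [ 0.5487 -0.0278  0.2778] yaw 1.7982 F [ 0.3  0.2 -3.4] T [-0.04 -0.05 -0.01] q6 -0.333 gap 0.304
t 16.6 pos [ 0.5465 -0.0142  0.2781] yaw 1.7973 F [ 5.3 -1.5 -3.5] T [-0.23 -0.76 -0.51] q6 -0.308 gap 0.303
```

```bash
python3 -m handwheel '[[[0,0.03,0],0],[[0.1,0,0],0],[[0,0,0],0]]'>/dev/null; python3 st.py; python3 snap.py wrist:6
```

```text
t 16.9 pos [ 0.546  -0.0087  0.2777] yaw 1.7978 F [ 3.7  2.6 -3.2] T [ 0.35 -0.47 -0.3 ] q6 -0.299 gap 0.308
```

View pics/wrist6.png

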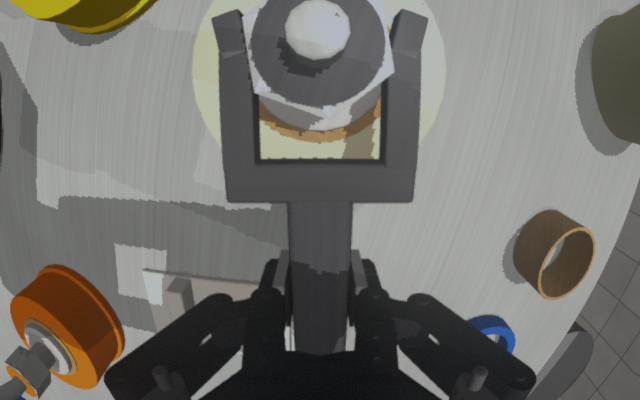

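```bash
python3 - <<'E'
from nut import *
s=load('pics/wrist6.pkl')
draw(s,(.521,.0935),np.radians(13),(190,0,450,180),3,'pics/c12.png')
draw(s,(.521,.0935),np.radians(19),(190,0,450,180),3,'pics/c13.png')
E
```

```text
(no output)
```

View pics/c12.png

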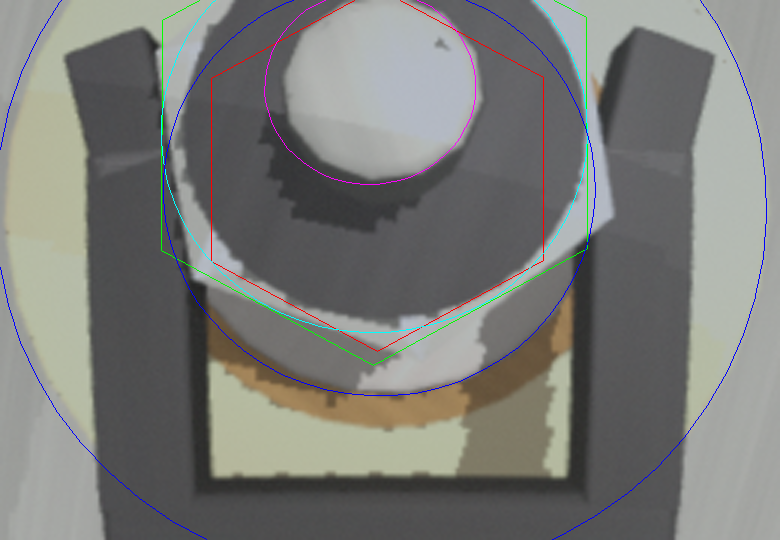

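View pics/c13.png

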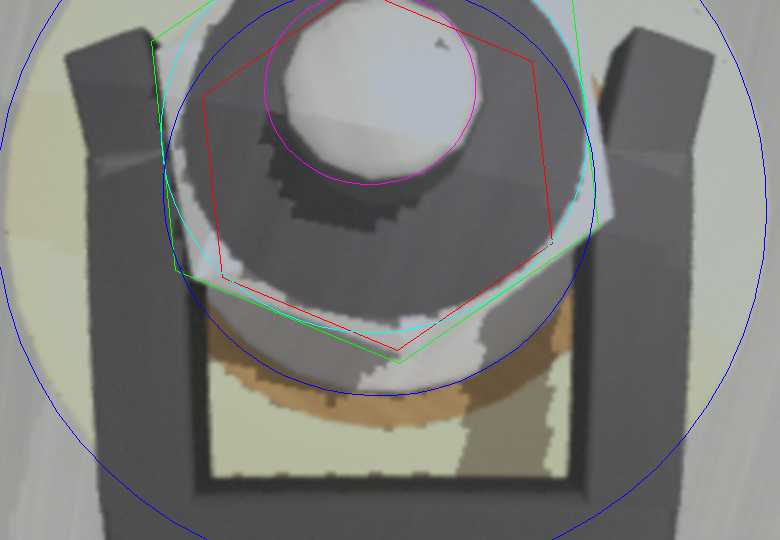

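The nut has turned back about 0.13 rad anticlockwise, nudged by the prong, and sits about 1.7 mm to the right (tool +y). I'll realign the wrench by swinging it about the nut axis, then push on.

```bash
python3 -m handwheel '[[[0,0.1,0],-0.04],[[0,0.1,0],-0.04],[[0,0,0],0]]'>/dev/null; python3 st.py; python3 -m handwheel '[[[0.07,0,0],0],[[0.07,0,0],0],[[0,0,0],0]]'>/dev/null; python3 st.py;  python3 snap.py wrist:7; python3 - <<'E'
from nut import *
s=load('pics/wrist7.pkl')
draw(s,(.5227,.0935),np.radians(20),(190,0,450,180),3,'pics/c14.png')
E
```

```text
t 17.25 pos [ 0.5555 -0.0067  0.2775] yaw 1.8791 F [-2.   0.5 -2.5] T [-0.07  0.24  0.17] q6 -0.375 gap 0.305
t 17.55 pos [5.527e-01 4.000e-04 2.775e-01] yaw 1.8776 F [-1.7 -0.6 -3.5] T [-0.07  0.5   0.26] q6 -0.361 gap 0.304
```

View pics/c14.png

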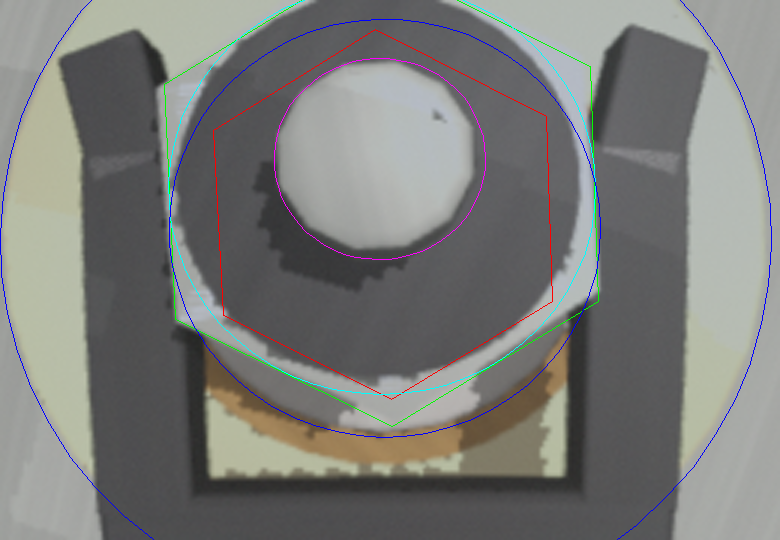

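```bash
python3 -m handwheel '[[[0.06,0,0],0],[[0.06,0,0],0],[[0.02,0,0],0],[[0,0,0],0]]'>/dev/null; python3 st.py
```

```text
t 18.0 pos [0.5508 0.0069 0.2775] yaw 1.8782 F [-4.9 -1.8 -5. ] T [-0.36  0.77  0.6 ] q6 -0.35 gap 0.305
```

```bash
cat >> st.py <<'E'
r=o['eef_pos'][:2]-np.array([.5225,.0945]);F=o['wrist_force']
h=np.arctan2(x[1],x[0]);D=-(r[0]*np.cos(h)+r[1]*np.sin(h));L=-(r[0]*np.sin(h)-r[1]*np.cos(h))
print('   torque about nut',round(o['wrist_torque'][2]+r[0]*F[1]-r[1]*F[0],2),'D',D.round(4),'nut to right of axis',L.round(4))
E
python3 st.py; python3 -m handwheel '[[[0.002,-0.09,0],0.05],[[0.002,-0.09,0],0.05],[[0.002,-0.09,0],0.05]]'>/dev/null; python3 st.py;python3 -m handwheel '[[[0.002,-0.09,0],0.05],[[0.002,-0.09,0],0.05]]'>/dev/null; python3 st.py
```

```text
t 18.0 pos [0.5508 0.0069 0.2775] yaw 1.8782 F [-4.9 -1.8 -5. ] T [-0.36  0.77  0.6 ] q6 -0.35 gap 0.305
   torque about nut 0.12 D 0.0921 nut to right of axis -0.0005
t 18.3 pos [0.5376 0.0035 0.2775] yaw 1.7263 F [-2.8 -1.  -3.3] T [-0.39  0.42  1.03] q6 -0.205 gap 0.303
   torque about nut 0.76 D 0.0923 nut to right of axis -0.0008
t 18.5 pos [0.5289 0.0025 0.2777] yaw 1.6269 F [-3.3 -2.8 -2.8] T [-0.54  0.51  1.39] q6 -0.108 gap 0.303
   torque about nut 1.07 D 0.0922 nut to right of axis -0.0012
```

Driving torque is at the stiff 1.07 N m. Carrying on.

```bash
python3 -m handwheel '[[[0.002,-0.09,0],0.05],[[0.002,-0.09,0],0.05],[[0.002,-0.09,0],0.05]]'>/dev/null; python3 st.py;python3 -m handwheel '[[[0.002,-0.09,0],0.05],[[0.002,-0.09,0],0.05]]'>/dev/null; python3 st.py;python3 -m handwheel '[[[0.002,-0.054,0],0.03],[[0.002,-0.054,0],0.03]]'>/dev/null; python3 st.py
```

```text
t 18.8 pos [0.5153 0.0027 0.2777] yaw 1.4771 F [-3.7 -5.5 -3.5] T [-0.9   0.59  1.38] q6 0.041 gap 0.31
   torque about nut 1.07 D 0.0921 nut to right of axis -0.0015
t 19.0 pos [0.5063 0.0038 0.2777] yaw 1.377 F [-4.6 -7.1 -3.2] T [-1.    0.71  1.37] q6 0.143 gap 0.306
   torque about nut 1.07 D 0.0921 nut to right of axis -0.0016
t 19.2 pos [0.5011 0.0051 0.2777] yaw 1.3179 F [-5.  -8.1 -3.5] T [-1.41  0.74  1.29] q6 0.204 gap 0.3
   torque about nut 1.02 D 0.0919 nut to right of axis -0.0016
```

```bash
python3 -m handwheel '[[[0.002,-0.054,0],0.03],[[0.002,-0.054,0],0.03]]'>/dev/null; python3 st.py;python3 -m handwheel '[[[0.002,-0.036,0],0.02],[[0,0,0],0]]'>/dev/null; python3 st.py
```

```text
t 19.4 pos [0.4959 0.0066 0.2776] yaw 1.2579 F [ -6.  -11.1  -2.6] T [-1.68  0.85  1.28] q6 0.267 gap 0.303
   torque about nut 1.05 D 0.0918 nut to right of axis -0.0017
t 19.6 pos [0.494  0.0073 0.2776] yaw 1.2383 F [ -6.8 -10.5  -2.9] T [-1.73  1.04  1.01] q6 0.288 gap 0.306
   torque about nut 0.72 D 0.0918 nut to right of axis -0.0015
```

```bash
python3 -m handwheel '[[[0.002,-0.054,0],0.03]]'>/dev/null; python3 st.py
```

```text
t 19.7 pos [0.4917 0.0081 0.2776] yaw 1.209 F [ -6.5 -12.1  -2.6] T [-1.84  1.03  1.29] q6 0.319 gap 0.308
   torque about nut 1.1 D 0.0917 nut to right of axis -0.0018
```

```bash
python3 -m handwheel '[[[0.002,-0.054,0],0.03]]'>/dev/null; python3 st.py
```

```text
t 19.8 pos [0.4891 0.0092 0.2776] yaw 1.178 F [ -4.4 -13.7  -2.3] T [-2.07  0.64  1.23] q6 0.352 gap 0.305
   torque about nut 1.31 D 0.0916 nut to right of axis -0.0018
```

```bash
python3 -m handwheel '[[[-0.015,-0.036,0],0.02],[[-0.01,-0.036,0],0.02]]'>/dev/null; python3 st.py
```

```text
t 20.0 pos [0.4862 0.0099 0.2779] yaw 1.1384 F [ 1.7  0.7 -4. ] T [-0.1  -0.18  2.17] q6 0.391 gap 0.304
   torque about nut 2.29 D 0.092 nut to right of axis -0.0025
```

```bash
python3 -m handwheel '[[[0,-0.036,0],0.02],[[0,-0.036,0],0.02]]'>/dev/null; python3 st.py
```

```text
t 20.2 pos [0.4833 0.0115 0.278 ] yaw 1.0977 F [ 4.4 -3.1 -3.9] T [-0.56 -0.69  2.65] q6 0.435 gap 0.307
   torque about nut 3.13 D 0.0917 nut to right of axis -0.0029
```

Torque climbed to 3.1 N m, so the hard end is reached. Holding briefly, then backing off into the play.

```bash
python3 -m handwheel '[[[0,0,0],0]]'>/dev/null; python3 st.py; python3 -m handwheel '[[[0,0.09,0],-0.05],[[0,0.09,0],-0.05],[[0,0,0],0]]'>/dev/null; python3 st.py; python3 snap.py wrist:8; python3 - <<'E'
from nut import *
s=load('pics/wrist8.pkl')
draw(s,(.5227,.0945),np.radians(-22),(190,0,450,180),3,'pics/c15.png')
E
```

```text
t 20.3 pos [0.4832 0.0116 0.278 ] yaw 1.0977 F [ 4.2 -1.8 -5.1] T [-0.39 -0.64  2.42] q6 0.435 gap 0.3
   torque about nut 2.84 D 0.0917 nut to right of axis -0.0028
t 20.6 pos [0.4905 0.0082 0.2774] yaw 1.1977 F [-1.8 11.5 -3.8] T [1.8  0.35 0.74] q6 0.325 gap 0.3
   torque about nut 0.22 D 0.0921 nut to right of axis -0.0016
```

View pics/c15.png

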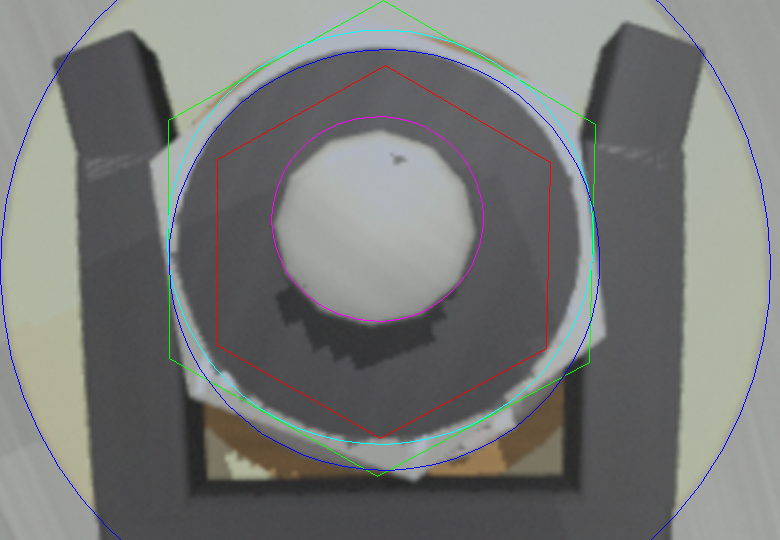

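```bash
python3 -m handwheel '[[[0,0.08,0],-0.04],[[0,0.08,0],-0.04],[[0,0.08,0],-0.04],[[0,0,0],0]]'>/dev/null; python3 st.py; python3 snap.py wrist:9; python3 - <<'E'
from nut import *
s=load('pics/wrist9.pkl')
draw(s,(.5222,.0945),np.radians(-14),(190,0,450,180),3,'pics/c16.png')
E
```

```text
t 21.05 pos [0.5014 0.0039 0.2772] yaw 1.3175 F [-5.8  3.3 -3.2] T [0.4  0.91 0.61] q6 0.199 gap 0.309
   torque about nut 0.01 D 0.093 nut to right of axis -0.0022
```

View pics/c16.png

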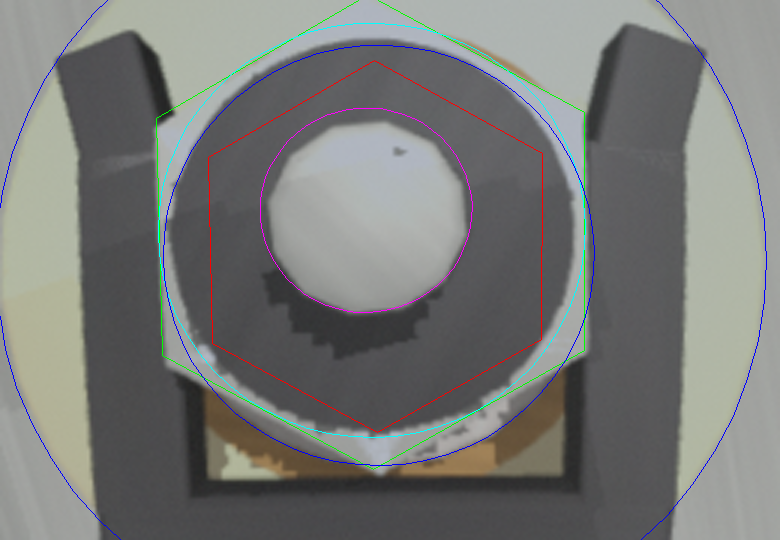

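Wrench and nut are aligned, with the nut still at -14°. Withdrawing straight back.

```bash
python3 -m handwheel '[[[0,-0.03,0],0],[[-0.1,0,0],0],[[-0.1,0,0],0]]'>/dev/null; python3 st.py; python3 -m handwheel '[[[-0.15,0,0],0],[[-0.2,0,0],0],[[-0.25,0,0],0]]'>/dev/null; python3 st.py; python3 -m handwheel '[[[-0.3,0,0],0],[[-0.3,0,0],0],[[-0.3,0,0],0],[[-0.2,0,0],0],[[0,0,0],0],[[0,0,0],0]]'>/dev/null; python3 st.py; python3 snap.py wrist:10
```

```text
t 21.4 pos [ 0.498  -0.0059  0.2777] yaw 1.3173 F [-1.9  1.2 -3.2] T [0.16 0.37 0.19] q6 0.18 gap 0.305
   torque about nut -0.03 D 0.1033 nut to right of axis -0.0014
t 21.7 pos [ 0.4907 -0.0357  0.2778] yaw 1.3177 F [ 0.6 -0.1 -2.8] T [-0.01  0.03 -0.03] q6 0.119 gap 0.303
   torque about nut 0.05 D 0.134 nut to right of axis -0.0018
t 22.3 pos [ 0.477  -0.0883  0.2778] yaw 1.3167 F [ 0.6  0.5 -3.4] T [-0.04  0.02  0.  ] q6 0.008 gap 0.303
   torque about nut 0.08 D 0.1884 nut to right of axis -0.0019
```

View pics/wrist10.png

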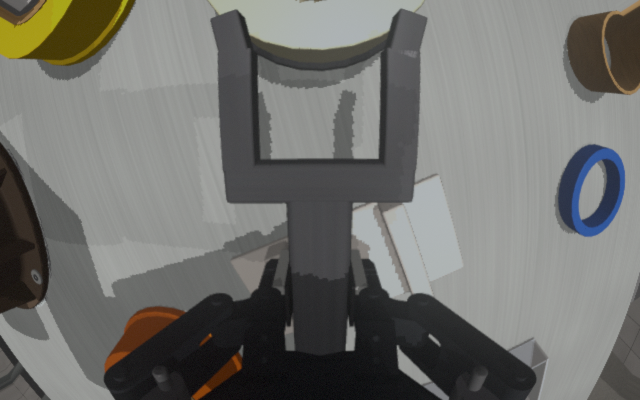

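```bash
python3 -m handwheel '[[[0,0,-0.5],0],[[0,0,-0.8],0],[[0,0,-0.7],0],[[-0.37,0.17,0],0],[[-0.37,0.17,0],0],[[-0.37,0.16,0],0],[[0,0,0],0.1],[[0,0,0],0.14],[[0,0,0],0.14],[[0,0,0],0.14],[[0,0,0],0.14],[[0,0,0],0.14],[[0,0,0],0.14],[[0,0,0],0.1],[[0,0,0],0.07],[[0,0,0],0],[[0,0,0],0]]'>/dev/null; python3 st.py; python3 snap.py wrist:11 top:11; python3 - <<'E'
from wr import *
s=load('pics/wrist11.pkl')
draww(s,(.4875,-.1485,.2),(.487,-.151,.165),(180,0,460,300),2,'pics/c17.png',zw=.215)
E
```

```text
t 24.05 pos [ 0.4874 -0.1476  0.3777] yaw 0.2107 F [-1.3 -0.6 -3.7] T [ 0.01 -0.01 -0.04] q6 1.007 gap 0.303
   torque about nut -0.33 D 0.085 nut to right of axis -0.2294
```

View pics/c17.png

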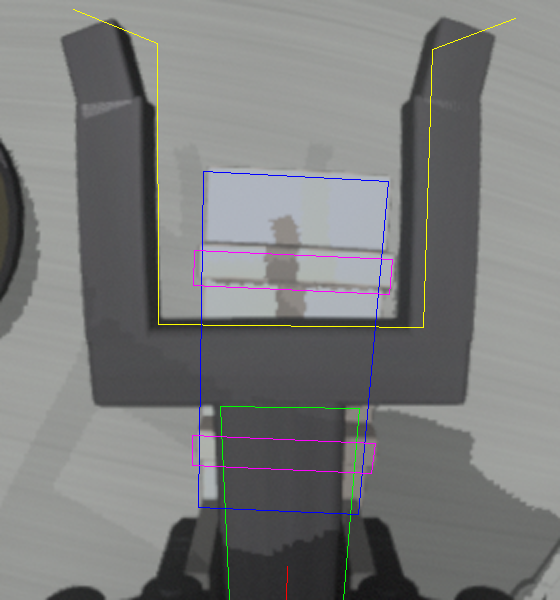

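View pics/top11.png

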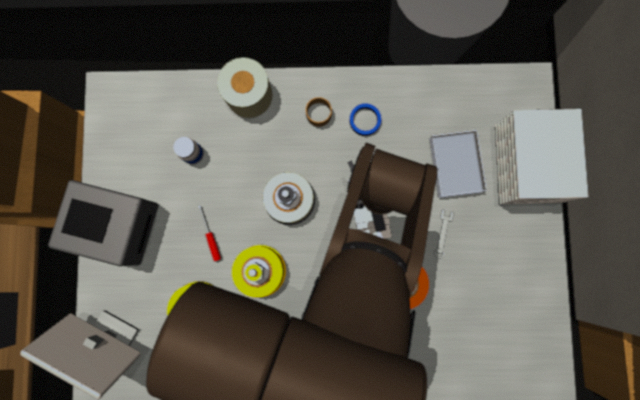

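The rest is where modelled, directly below the wrench. Lowering.

```bash
python3 -m handwheel '[[[0,0.03,0.5],0],[[0,0,0.7],0],[[0,0,0.7],0],[[0,0,0.6],0],[[0,0,0.4],0],[[0,0,0.3],0],[[0,0,0.2],0],[[0,0,0],0]]'>/dev/null; python3 st.py; python3 -m handwheel '[[[0,0,0.08],0],[[0,0,0.06],0],[[0,0,0],0]]'>/dev/null; python3 st.py
```

```text
t 24.95 pos [ 0.4873 -0.1493  0.2067] yaw 0.2085 F [-0.3  0.5 -2.9] T [-0.03 -0.03  0.  ] q6 1.006 gap 0.304
   torque about nut -0.1 D 0.0849 nut to right of axis -0.2313
t 25.25 pos [ 0.4877 -0.1495  0.2009] yaw 0.2079 F [-0.3 -0.4 -3.7] T [-0.06  0.01 -0.06] q6 1.006 gap 0.306
   torque about nut -0.12 D 0.0844 nut to right of axis -0.2315
```

```bash
python3 -m handwheel '[[[0,0,0.04],0],[[0,0,0],0]]'>/dev/null; python3 st.py;
```

```text
t 25.45 pos [ 0.4878 -0.1495  0.1998] yaw 0.2079 F [-3.9  1.3 17.8] T [ 0.25  0.69 -0.02] q6 1.006 gap 0.304
   torque about nut -1.01 D 0.0843 nut to right of axis -0.2316
```

```bash
python3 -m handwheel '[[[0,0,0.03],0],[[0,0,0],0]]'>/dev/null; python3 st.py;
```

```text
t 25.65 pos [ 0.4877 -0.1495  0.1997] yaw 0.2079 F [-13.    4.3  55.3] T [0.69 1.88 0.02] q6 1.006 gap 0.305
   torque about nut -3.3 D 0.0844 nut to right of axis -0.2315
```

It's seated and pressing more than needed, so I back off slightly, then release.

```bash
python3 -m handwheel '[[[0,0,-0.04],0],[[0,0,0],0]]'>/dev/null; python3 st.py; python3 -m handwheel '[[[0,0,0],0],[[0,0,0],0],[[0,0,0],0],[[0,0,0],0],[[0,0,0],0],[[0,0,0],0],[[0,0,0],0],[[0,0,0],0]]' 1 >/dev/null; python3 st.py; python3 -m handwheel '[[[0,0,-0.2],0],[[0,0,-0.5],0],[[0,0,-0.8],0],[[0,0,-1],0],[[0,0,-1],0],[[0,0,-0.8],0],[[0,0,-0.3],0],[[0,0,0],0],[[0,0,0],0]]'>/dev/null; python3 st.py; python3 snap.py wrist:12; python3 - <<'E'
from wr import *
s=load('pics/wrist12.pkl')
draww(s,(.4877,-.1495,.208),(.487,-.151,.165),(250,50,400,250),3,'pics/c18.png')
E
```

```text
t 25.85 pos [ 0.4878 -0.1495  0.1999] yaw 0.2079 F [-0.3 -0.  -2.9] T [-0.05 -0.08  0.03] q6 1.006 gap 0.3
   torque about nut -0.05 D 0.0843 nut to right of axis -0.2316
t 26.65 pos [ 0.4876 -0.1494  0.1992] yaw 0.2079 F [-0.3 -0.9 -0. ] T [-0.03 -0.02 -0.  ] q6 1.006 gap 0.999
   torque about nut -0.04 D 0.0845 nut to right of axis -0.2315
t 27.55 pos [ 0.4872 -0.1493  0.4293] yaw 0.2078 F [-0.6  0.3 -0.8] T [ 0.04 -0.    0.  ] q6 1.006 gap 1.003
   torque about nut -0.14 D 0.0848 nut to right of axis -0.2313
```

View pics/c18.png

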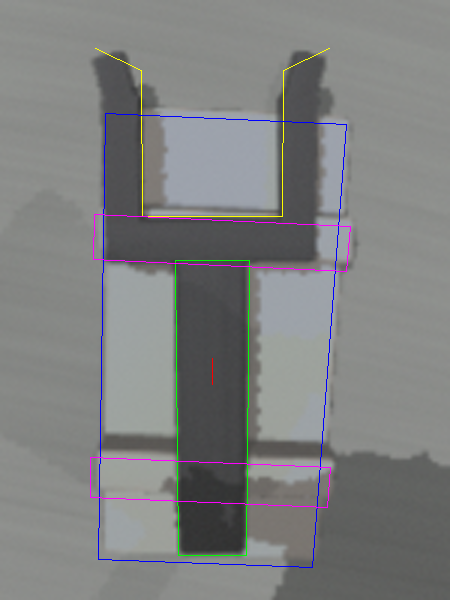

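The wrench lies flat across both bars, aligned with the overlay. A last check on the nut from above.

```bash
python3 -m handwheel '[[[0.2,-0.65,0],0],[[0.2,-0.65,0],0],[[0.25,-0.65,0],0],[[0.25,-0.65,0],0],[[0.25,-0.65,0],0],[[0.25,-0.65,0],0],[[0.24,-0.66,0],0],[[0,0,0],0],[[0,0,0],0]]'>/dev/null; python3 st.py; python3 snap.py wrist:13 side:13; python3 - <<'E'
from nut import *
s=load('pics/wrist13.pkl')
draw(s,(.5218,.094),np.radians(-14),(240,90,420,240),4,'pics/c19.png')
E
```

```text
t 28.5 pos [0.5204 0.0912 0.4278] yaw 0.2097 F [-0.3  0.4 -0.1] T [-0.03 -0.   -0.03] q6 1.477 gap 1.002
   torque about nut -0.03 D 0.0027 nut to right of axis -0.0028
```

View pics/c19.png

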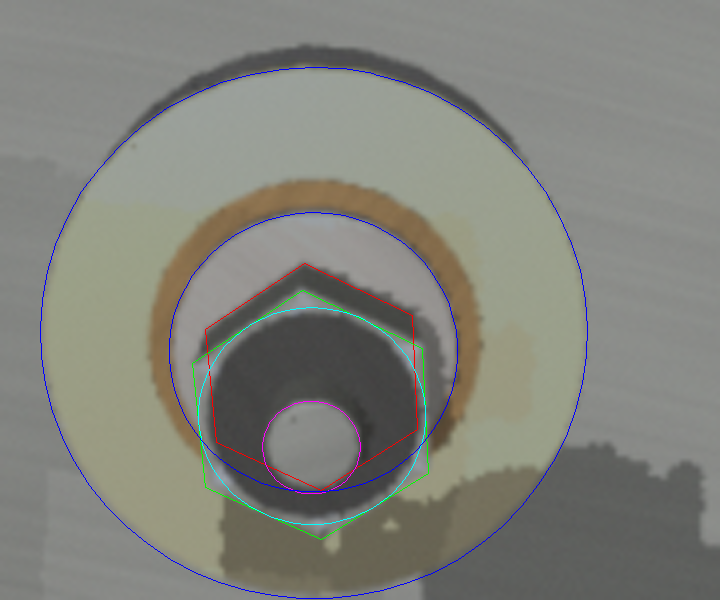

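View pics/side13.png

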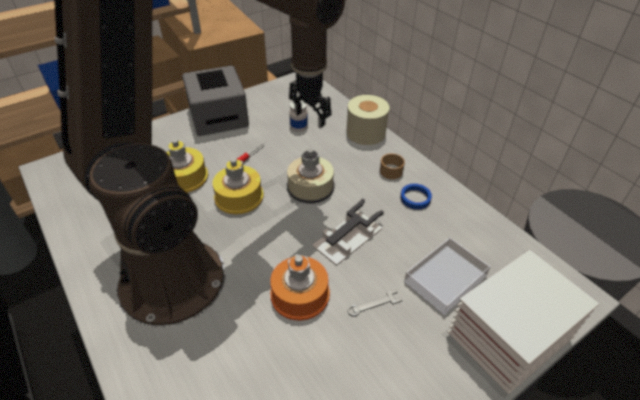

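The nut still sits at -14° and everything else is undisturbed. Handing in.

```bash
python3 -c "
from plant import ticket
print(ticket.hand_in())"
```

```text
the job is handed in; nothing more can be done
None
```

I turned the nut with the fingers to its hand stop, tightened it with the large wrench to its hard end, and laid the wrench back on its rest. I handed the job in at about 28.5 s of the 67 s allowed; the hand-in gives no verdict.

- **Hand stop:** I turned the nut about 1.1 rad until the torque jumped from 0.25 to 1.1 N m. I went about 0.08–0.14 rad past the stop before letting go, short of the 0.2 limit.
- **Fitting the wrench:** a prong knocked the nut back about 0.13 rad, so I realigned the wrench before seating it. Tightening took that back up.
- **Tightening:** the drive torque held at about 1.05 N m, then climbed to 3.1 N m at the hard end.

**Last checks:**
- The nut sits about 0.47 rad beyond where the fingers left it, so `nip_turn` is about 0.55–0.6 rad by my estimate. It did not move when the wrench came off.
- The wrench lies flat across both bars, about 2 mm and 0.04 rad from the rest's centre and direction, and is released.
- While setting it down I briefly pressed it onto the rest with about 55 N at the wrist, under the 120 N wrist limit, and backed off before releasing.
- The bystanders look unmoved in the last side view. The arm is clear of everything.
- The cameras disagreed by up to about 5 mm on the nut's position; I settled it by the grip and the wrist view.

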